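# Park the probe carriage against the blue stop

## Task

Get the scanning rail ready for the next heart model: with the fingertips press down the yellow brake pad in the middle of the probe carriage to free it, then, keeping the pad pressed, push the carriage along its rail until it rests fully against the blue stop (not the grey one), and let the pad spring back up. Never shove the carriage along with its brake on, grasp nothing, and leave the red heart sections, pen, bottle and mug where they are.

Things in the scene. Friction and masses are not known exactly. Their poses are not given: they have to be found in the camera images.
- rail: fixed straight scanning rail, 450 mm long, on a grey foot 80 mm wide; origin at the centre of its underside on the table. The carriage runs along the body's y axis. On the +x side (away from the robot) a grey specimen bed, 8 mm high, reaches out to x = 170 mm and y = +/-185 mm. The whole rail stands at another place and yaw (up to 0.3 rad) each time
- carriage (a joint): position of the probe carriage along the rail's y axis in m, 0 at the middle of the rail. With the brake freed it slides with about 2 N; with the brake on it is held by some 11 N. A bracket on its +x side carries a small white probe, 108 mm from the rail's axis, topmost point 82 mm above the table
- carriage_mid (a point): centre of the carriage, on the rail's axis, 43 mm above the table. Black saddle 90 mm along the rail, 70 mm across, with an upright ear 15 mm thick at each end (tops 68 mm above the table) and a valley 60 mm long between them, open to both sides. A rubber bumper sticks out at each end, its tip 51 mm from this point
- brake (a joint): travel of the yellow brake pad in m: 0 up (brake on), 0.005 fully pressed down. A spring pushes it up, with 9 N at the top and 11 N fully down; the brake is free from 2 mm on and grips again as soon as the pad comes up
- pad_top (a point): centre of the top face of the yellow brake pad, 52 mm along the rail by 44 mm across, which fills the valley in the middle of the carriage; 58 mm above the table when up (the ears stand 10 mm higher). It rides with the carriage
- blue_stop_mid (a point): centre of the blue stop, the goal: a fixed blue block straddling the rail, 24 mm along the rail, 60 mm across, top 66 mm above the table; the point lies on the rail's axis, 43 mm above the table. It is at either end of the rail. The carriage touches it when carriage_mid is 63 mm away
- grey_stop_mid (a point): the same point of an identical grey stop at the other end of the rail; not the goal
- section_a: red printed heart section, loose open ring about 90 mm across and 23 mm thick, lying on the bed under the probe's path (which clears it); origin under its centre. Leave it
- section_b: a second red heart section like it on the bed. Leave it
- section_c: a third red heart section, lying on the table beyond the right end of the rail. Leave it
- pen: orange and white pen, 125 mm long, 15 mm thick, lying on the table beyond the left end of the rail; origin on its underside. Leave it
- gel_bottle: standing gel bottle, 60 mm across, 130 mm high, off the right end of the rail; origin under its centre. Leave it
- mug: white mug, 80 mm across, 90 mm high, off the left end of the rail; origin under its centre. Leave it

How it is judged:
By the outcome, as a careful person would: the job done as asked, in the order asked, and still so for the second after the job is handed in, with the robot touching nothing.
It also fails if it takes over 38 s, if anything falls off the work surface, if the arm or the gripper's body presses on something with over 40 N, if the wrist force passes 120 N, or if a joint passes its speed limit or range.

## Robot

A 7-joint arm with a two-finger parallel gripper is mounted at the origin on the work surface. World frame = base frame: x ahead of the robot, y to its left, z up, the work surface at z = 0. Lengths are in mm, angles in rad, forces in N, time in s.
With the tool pointing down it reaches from about 400 to 875 mm from the base axis. Payload 6.5 kg.
Tool frame: the origin (TCP) lies at the very end of the fingers, on their centre line; the grasp point (between the pads) lies env.grip_point_offset behind it (env.grip_point_offset is the distance from the TCP to the grasp point, in mm); z points along the fingers, y is the direction in which the jaws open and shut (so a half turn about z gives the same grasp; the last joint's range is limited). The gripper opens to 88 mm and grips with 3 to 60 N. Pads are 18 mm wide; open, the fingers measure 123 mm over their backs; the gripper's body (75 mm by 187 mm) begins 45 mm behind the grasp point.
Start: joints at [1.125, 0.536, -0.004, 1.538, 0.003, 1.067, -0.071], TCP at [240.973, -603.674, 238.716] pointing down, gripper open.
Joint ranges: [-2.7, 2.7], [-0.37, 2.16], [-1.27, 1.26], [0.24, 2.4], [-1.31, 4.45], [0.19, 1.91], [-2.76, 2.76]. Speed limits (rad/s): [2.39, 2.39, 3.14, 3.14, 3.14, 3.14, 3.14].

## Interface

Orientations are given as a rotation vector (axis times angle).
In Python, from plant import env gives the robot as it stands. The module is installed in compiled form; this text tells all that it offers.
- The arm moves only by the tool play_rows, never from a script. Its argument "plan" is one flat list of numbers, 7 for each row, row after row: the finger opening in cm, from 0 to 8.81, then the shift along the world's x, y, z in cm, then the turn, a rotation vector about the world's x, y, z in degrees. In form: [gripper, x, y, z, ax, ay, az, gripper, x, y, z, ax, ay, az, ...]. A call has 1 to 20 rows; each row is the pose to reach, as a shift and turn from the pose commanded when the call began; what a row does not reach only later rows make up. A row lasts 1/8 s, in which the tool goes at most 62.5 mm and 10.7 degrees, less where a joint would pass 70% of its speed; a pose out of reach is approached as far as the arm can. A call with a gripper value outside its range is refused whole. The fingers move at their own pace and stop on an object; "grip_force" is the grip in N (left out, the last holds). Time passes only in rows, so rows that repeat a pose let the fingers close. It gives the time, the measured TCP pose, the force and the opening at its end, in the units of the state.
- env.observe(): the state, without advancing time (a new reading comes with each control period).
- env.read_camera(name): name is "side" or "top" or "wrist"; returns (picture, depth): 480x640x3 uint8, blue, green, red; 480x640 float32, mm along the optical axis (not along the pixel's ray), 0 where there is no reading.
- env.camera_info(name): a dict with "K" (3x3 intrinsics, pixels), "R" (3x3) and "t" (3): a world point X has camera coordinates R X + t; the wrist camera has in their place "T_tool_cam" (4x4, takes a point from camera to tool coordinates, whose origin is the TCP and whose axes are the flange's). Camera axes: x right, y down, z forward; pixel columns grow to the right and rows downward; lengths in mm; the calibration is good to about 2 mm. A picture is of the moment at which its call begins: read the wrist's pose just before it. camera_info takes no time and is no camera call.
- env.finish_job(): hands the job in, once; it reports no verdict.
Trained networks look in the newest picture that a camera, given by its name, has taken for a name from the list of things; names that differ only in an ending like _2 or _b are one class to them, and where a whole thing is asked for, a point or a joint stands for the part that bears it (a point fixed in the world has none). Each returns a list of dicts, best first, with "conf" (0 to 1); they miss things now and then, are a little off and sometimes report something else, mostly with a low value. They report only what shows in the picture. A call takes as long as a camera call.
- env.recognise(camera, label): "xy" ([column, row] in pixels, amid what is visible of it).
- env.regions_of(camera, label): "region" (480x640 bool, what is visible of it) and "xy" ([column, row] in pixels, amid what is visible of it).
The state is a dict: "t": time; "joint_positions": joint angles; "dq": joint speeds; "tau": joint torques, N m; "eef_pos": TCP position; "ee_rot": TCP orientation; "force": force on the tool from outside, world axes, zero at the start; "moment": the same for the moment, N m; "opening": opening from 0.0 (shut) to 1.0 (fully open).
Only numpy, scipy, OpenCV 4.12 (cv2) and the standard library are available. Lean on these libraries where they do the work, as an engineer would, in place of code of your own. Each camera call takes 0.05 s, during which the arm holds its last target. There are 200 camera calls.

## Working session

There is one attempt and no reset: what is moved stays moved. The work goes in short steps, Python scripts to look and compute and a tool call to move; the robot and the scene stay as the last step left them, time stands still between calls to the robot, and variables do not carry over. Pictures are saved under pics/ and viewed, about 8 in all and at most 12, crops included, and the job is handed in when it is done.

Besides the shell and the picture viewer there is one more tool, called after "Call:" by a JSON object that holds its "fn" and its "kwargs". play_rows: Moves the arm, as the interface text tells. Its arguments: {"type":"object","properties":{"plan":{"type":"array"},"grip_force":{"type":"number"}},"required":["plan"]}

```bash
mkdir -p pics
cat > h.py <<'E'
import numpy as np, cv2
from plant import env
def cloud(cam, depth):
    i=env.camera_info(cam);K=np.array(i["K"]);R=np.array(i["R"]);t=np.array(i["t"]).ravel()
    v,u=np.mgrid[:480,:640]
    c=np.stack([(u-K[0,2])/K[0,0]*depth,(v-K[1,2])/K[1,1]*depth,depth],-1)
    return (c-t)@R   # R^T (c-t)
E
python3 - <<'E'
from h import *
s=env.observe();print({k:np.round(s[k],3) for k in("t","eef_pos","ee_rot","force","opening")},env.grip_point_offset)
ims=[]
for cam in("top","side"):
    im,d=env.read_camera(cam);ims.append(im);P=cloud(cam,d);np.save(cam+".npy",P)
    cv2.imwrite(f"pics/{cam}1.png",im)
    for l in("brake","carriage","blue_stop_mid","grey_stop_mid","rail"):
        for r in env.regions_of(cam,l)[:2]:
            m=r["region"]&(d>0);Q=P[m]
            if len(Q)==0: print(cam,l,"none");continue
            print(cam,l,round(r["conf"],2),np.round(r["xy"]),m.sum(),"med",np.round(np.median(Q,0)),"lo",np.round(np.percentile(Q,2,axis=0)),"hi",np.round(np.percentile(Q,98,axis=0)))
E
```

```text
{'t': np.float64(0.0), 'eef_pos': array([ 240.722, -603.135,  237.842]), 'ee_rot': array([-3.083e+00, -5.930e-01,  1.000e-03]), 'force': array([-0.779,  0.031,  0.324]), 'opening': np.float64(0.994)} 18.700000000000003
top brake 0.85 [281. 233.] 375 med [569.  77.  58.] lo [547.  52.  54.] hi [589. 101.  64.]
top brake 0.59 [254. 192.] 796 med [682. 148.  26.] lo [646. 113.   7.] hi [723. 189.  33.]
top carriage 0.83 [283. 229.] 1469 med [578.  72.  59.] lo [534.  33.  46.] hi [678. 119.  83.]
top blue_stop_mid 0.74 [359. 240.] 312 med [ 547. -108.   65.] lo [ 517. -123.   14.] hi [579. -96.  71.]
top blue_stop_mid 0.69 [230. 229.] 354 med [576. 203.  65.] lo [545. 191.  21.] hi [608. 224.  71.]
top grey_stop_mid 0.68 [359. 238.] 343 med [ 549. -108.   65.] lo [ 517. -127.   12.] hi [582. -96.  71.]
top rail 0.83 [298. 218.] 10302 med [613.  35.  12.] lo [ 520. -166.    3.] hi [735. 244.  70.]
top rail 0.37 [255. 189.] 736 med [683. 150.  26.] lo [646. 115.  11.] hi [721. 190.  33.]
side brake 0.6 [299. 268.] 340 med [565.  75.  58.] lo [545.  51.  53.] hi [586.  98.  62.]
side carriage 0.83 [293. 265.] 1715 med [577.  76.  58.] lo [532.  38.  39.] hi [680. 122.  82.]
side carriage 0.4 [299. 268.] 336 med [565.  76.  58.] lo [545.  52.  53.] hi [587.  98.  62.]
side blue_stop_mid 0.93 [276. 313.] 560 med [572. 212.  60.] lo [544. 194.  21.] hi [605. 218.  69.]
side grey_stop_mid 0.63 [338. 218.] 412 med [ 543. -102.   56.] lo [ 518. -120.   21.] hi [575. -96.  68.]
side rail 0.63 [279. 267.] 9564 med [601.  75.  11.] lo [ 516. -160.    2.] hi [733. 257.  69.]
side rail 0.2 [294. 263.] 1788 med [576.  76.  58.] lo [531.  36.  38.] hi [680. 122.  82.]
```

Run:
```python
from h import *
a=cv2.imread("pics/top1.png")[120:340,140:500];b=cv2.imread("pics/side1.png")[150:400,160:480]
a=cv2.resize(a,(720,440))[:, :];b=cv2.resize(b,(640,500))
cv2.imwrite("pics/a.png",a);cv2.imwrite("pics/b.png",b)
for cam in("top","side"):
    im=cv2.imread(f"pics/{cam}1.png");P=np.load(cam+".npy")
    hsv=cv2.cvtColor(im,cv2.COLOR_BGR2HSV)
    z=P[...,2];box=(abs(P[...,0]-565)<80)&(P[...,1]>-200)&(P[...,1]<300)
    for n,lo,hi,zr in(("yellow",(20,120,80),(35,255,255),(54,62)),("blue",(95,120,50),(125,255,255),(61,72))):
        m=(cv2.inRange(hsv,lo,hi)>0)&box&(z>zr[0])&(z<zr[1])
        q=P[m];c,(w,h),ang=cv2.minAreaRect(q[:,:2].astype(np.float32))
        print(cam,n,len(q),np.round(q.mean(0),1),"rect",np.round(c,1),round(w,1),round(h,1),round(ang,1))
    # heights along the two stops
    m=(z>60)&(z<72)&box
    for lo,hi in((-140,-80),(180,240)):
        q=P[m&(P[...,1]>lo)&(P[...,1]<hi)];c,(w,h),g=cv2.minAreaRect(q[:,:2].astype(np.float32));print(cam,"stop",lo,np.round(q.mean(0),1),np.round(c,1),round(w,1),round(h,1),round(g,1))
```

```text
top yellow 337 [567.2  76.   58.2] rect [567.1  76.2] 51.4 44.7 84.1
top blue 220 [578.8 203.4  66.5] rect [579.3 204. ] 22.7 58.8 84.9
top stop -140 [ 551.1 -109.3   66. ] [ 551.  -109.7] 23.9 60.0 85.2
top stop 180 [579.  204.2  66.4] [579.4 204.6] 23.9 58.9 85.0
side yellow 328 [565.8  74.3  58.1] rect [566.   72.5] 55.0 43.6 83.5
side blue 292 [577.5 204.9  65.3] rect [578.5 203.4] 25.7 61.7 83.7
side stop -140 [ 549.3 -109.2   64.7] [ 549.5 -110.4] 28.9 60.7 83.6
side stop 180 [577.3 205.   65.1] [578.5 203.9] 26.7 61.7 83.7
```

View pics/a.png

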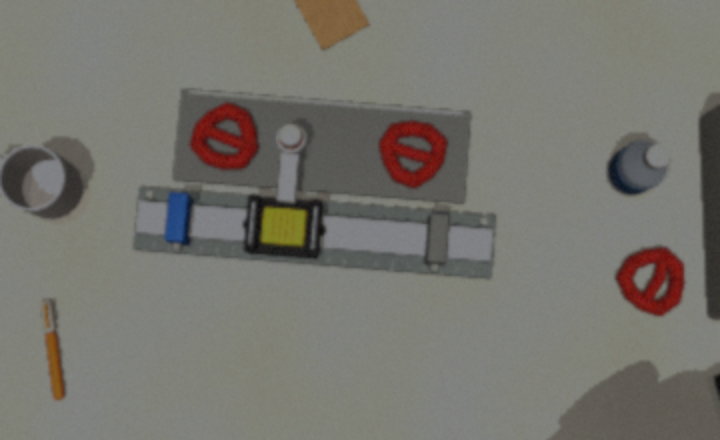

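View pics/b.png

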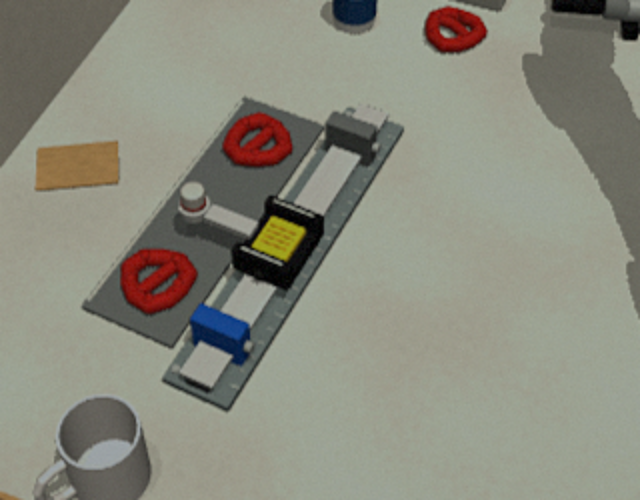

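The pictures show the blue stop at the left (+y) end, crop px (178,218), the carriage at (284,227) and the grey stop at (437,237). The measured sizes match the given ones. The rail yaw is about -5.2° and the travel needed is about 65 mm. I'll move above the pad with the fingers shut and the jaws along the rail.

Call:
{"fn": "play_rows", "kwargs": {"plan": [0, 2.5, 5, 0, 0, 0, -2, 0, 5, 10.4, 0, 0, 0, -4, 0, 7.5, 15.7, -1, 0, 0, -6, 0, 10, 21, -2, 0, 0, -8, 0, 12.5, 26.2, -3, 0, 0, -10, 0, 15, 31.5, -4, 0, 0, -12, 0, 17.5, 36.7, -5, 0, 0, -14, 0, 20, 42, -6, 0, 0, -16, 0, 22.5, 47.2, -7, 0, 0, -18, 0, 25, 52.5, -8, 0, 0, -20, 0, 27.5, 57.7, -9, 0, 0, -22, 0, 30, 63, -10, 0, 0, -25, 0, 32.6, 68.4, -11, 0, 0, -27, 0, 32.6, 68.4, -12, 0, 0, -27, 0, 32.6, 68.4, -13, 0, 0, -27, 0, 32.6, 68.4, -14, 0, 0, -27, 0, 32.6, 68.4, -14, 0, 0, -27, 0, 32.6, 68.4, -14, 0, 0, -27], "grip_force": 10}}

```text
t: 2.85
eef_pos: [567.1, 79.6, 99.0]
ee_rot: [3.138, -0.145, 0.001]
force: [0.0, -0.4, 0.1]
opening: 0.001
```

Run:
```python
from h import *
a,_=env.read_camera("side");b,_=env.read_camera("wrist")
a=cv2.resize(a[190:340,200:400],(600,450));b=cv2.resize(b,(600,450))
cv2.imwrite("pics/c.png",a);cv2.imwrite("pics/d.png",cv2.resize(np.hstack([a,b]),(800,300)))
```

```text
(no output)
```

View pics/d.png

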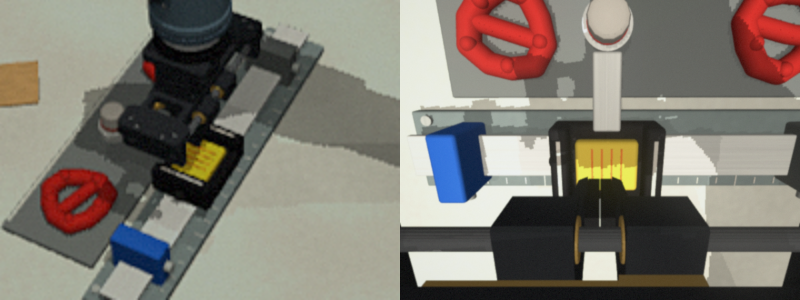

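The fingertips, at px (600,190) in the wrist half, are over the pad at (607,165) and between the ears. I'll press down slowly.

Call:
{"fn": "play_rows", "kwargs": {"plan": [0, 0, 0, -1.5, 0, 0, 0, 0, 0, 0, -3, 0, 0, 0, 0, 0, 0, -3.6, 0, 0, 0, 0, 0, 0, -3.9, 0, 0, 0, 0, 0, 0, -4.2, 0, 0, 0, 0, 0, 0, -4.4, 0, 0, 0, 0, 0, 0, -4.5, 0, 0, 0, 0, 0, 0, -4.6, 0, 0, 0, 0, 0, 0, -4.6, 0, 0, 0, 0, 0, 0, -4.6, 0, 0, 0]}}

```text
t: 4.2
eef_pos: [566.8, 80.4, 53.8]
ee_rot: [3.138, -0.144, -0.001]
force: [-5.1, -0.8, 11.0]
opening: 0.006
```

Call:
{"fn": "play_rows", "kwargs": {"plan": [0, 0, 0, -0.1, 0, 0, 0, 0, 0, 0, -0.2, 0, 0, 0, 0, 0, 0, -0.2, 0, 0, 0]}}

```text
t: 4.58
eef_pos: [567.1, 80.6, 53.3]
ee_rot: [3.138, -0.144, 0.0]
force: [-8.4, -0.3, 25.8]
opening: 0.005
```

The pad has bottomed at about 53 mm with 26 N. I'll push along the rail, about 45 mm first.

Call:
{"fn": "play_rows", "kwargs": {"plan": [0, 0.02, 0.2, 0, 0, 0, 0, 0, 0.05, 0.5, 0, 0, 0, 0, 0, 0.09, 1.0, 0, 0, 0, 0, 0, 0.14, 1.5, 0, 0, 0, 0, 0, 0.18, 2.0, 0, 0, 0, 0, 0, 0.23, 2.5, 0, 0, 0, 0, 0, 0.27, 3.0, 0, 0, 0, 0, 0, 0.32, 3.5, 0, 0, 0, 0, 0, 0.36, 4.0, 0, 0, 0, 0, 0, 0.41, 4.5, 0, 0, 0, 0, 0, 0.41, 4.5, 0, 0, 0, 0]}}

```text
t: 5.95
eef_pos: [571.3, 126.9, 53.3]
ee_rot: [-3.137, 0.142, -0.001]
force: [-7.9, 0.9, 22.6]
opening: 0.007
```

```bash
cat > m.py <<'E'
from h import *
import sys
s=env.observe();print(np.round(s["t"],2),np.round(s["eef_pos"],1),np.round(s["force"],1))
u=np.array([.0904,.9959])
im,d=env.read_camera("side");P=cloud("side",d)
cv2.imwrite("pics/"+sys.argv[1],cv2.resize(im[190:340,200:400],(800,600)))
z=P[...,2]; n=(P[...,:2]-[579,204.3])@np.array([.9959,-.0904]); y=(P[...,:2]-[579,204.3])@u
q=y[(z>75)&(z<90)&(n>95)&(n<120)&(abs(y)<200)];print("probe along, rel. blue",np.round(q.mean() if len(q) else np.nan,1),len(q))
hsv=cv2.cvtColor(im,cv2.COLOR_BGR2HSV)
m=(cv2.inRange(hsv,(20,120,60),(35,255,255))>0)&(abs(n)<30)&(abs(y)<250)&(z>45)&(z<65)
print("yellow",m.sum(),np.round(np.percentile(y[m],[2,50,98]),1) if m.any() else "",np.round(np.median(z[m]),1) if m.any() else "")
# black carriage extent on axis side
m=(abs(n)<36)&(z>64)&(z<71)&(y<-14)&(y>-150)
print("ear tops",m.sum(),np.round(np.percentile(y[m],[2,98]),1) if m.any() else "")
E
python3 m.py e.png
```

```text
5.95 [571.3 126.9  53.3] [-7.9  0.9 22.6]
probe along, rel. blue -81.7 106
yellow 133 [-109.7  -82.5  -62.5] 52.4
ear tops 166 [-124.4  -38.5]
```

The carriage follows the fingertips and stays pressed (pad at 53 mm), with about 19 mm left. I'll finish with small steps.

Call:
{"fn": "play_rows", "kwargs": {"plan": [0, 0.04, 0.4, 0, 0, 0, 0, 0, 0.08, 0.8, 0, 0, 0, 0, 0, 0.11, 1.2, 0, 0, 0, 0, 0, 0.14, 1.5, 0, 0, 0, 0, 0, 0.15, 1.7, 0, 0, 0, 0, 0, 0.17, 1.9, 0, 0, 0, 0, 0, 0.17, 1.9, 0, 0, 0, 0]}}

```text
t: 6.88
eef_pos: [573.0, 145.4, 53.3]
ee_rot: [-3.138, 0.143, -0.001]
force: [-7.2, -0.0, 22.9]
opening: 0.005
```

Call:
{"fn": "play_rows", "kwargs": {"plan": [0, 0.02, 0.2, 0, 0, 0, 0, 0, 0.03, 0.3, 0, 0, 0, 0, 0, 0.04, 0.4, 0, 0, 0, 0, 0, 0.04, 0.4, 0, 0, 0, 0]}}

```text
t: 7.38
eef_pos: [573.1, 146.9, 53.3]
ee_rot: [3.136, -0.145, -0.001]
force: [-9.3, -6.4, 25.9]
opening: 0.005
```

```bash
python3 m.py f.png
```

```text
7.38 [573.1 146.9  53.3] [-9.3 -6.4 25.9]
probe along, rel. blue -61.9 104
yellow 135 [-91.2 -64.7 -42.1] 52.0
ear tops 167 [-107.8  -18.3]
```

View pics/f.png

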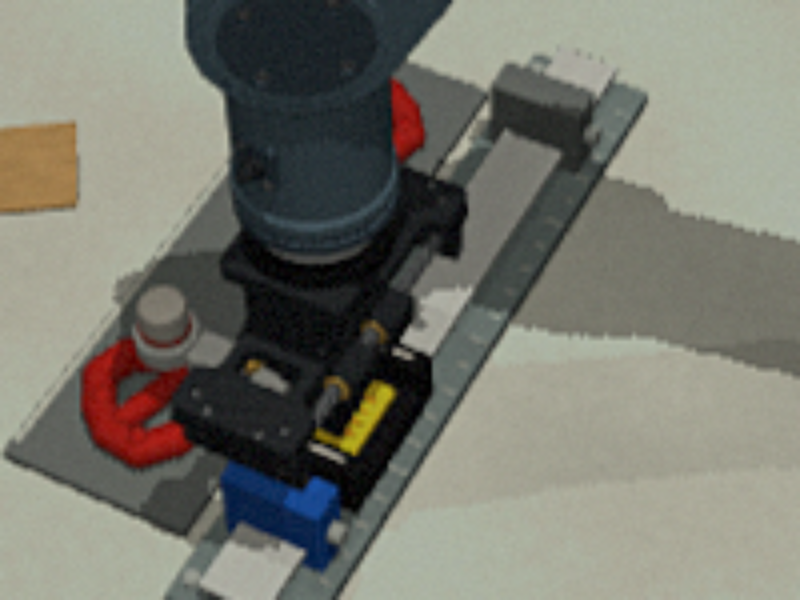

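The carriage is against the blue stop, px (280,510): the y force has risen to -6 N and the TCP lags. I'll push 2 mm more to confirm, then lift straight up.

Call:
{"fn": "play_rows", "kwargs": {"plan": [0, 0.01, 0.1, 0, 0, 0, 0, 0, 0.02, 0.2, 0, 0, 0, 0, 0, 0.02, 0.2, 0, 0, 0, 0]}}

```text
t: 7.8
eef_pos: [573.1, 147.2, 53.2]
ee_rot: [3.134, -0.146, -0.002]
force: [-11.0, -8.3, 27.0]
opening: 0.002
```

Call:
{"fn": "play_rows", "kwargs": {"plan": [0, 0, 0, 0.2, 0, 0, 0, 0, 0, 0, 0.4, 0, 0, 0, 0, 0, 0, 0.7, 0, 0, 0, 0, 0, 0, 1.0, 0, 0, 0, 0, 0, 0, 1.5, 0, 0, 0, 0, 0, 0, 3, 0, 0, 0, 0, 0, 0, 6, 0, 0, 0, 0, 0, 0, 10, 0, 0, 0, 0, -2, -5, 13, 0, 0, 0, 0, -4, -10, 15, 0, 0, 0, 0, -6, -15, 15, 0, 0, 0, 0, -8, -20, 15, 0, 0, 0, 0, -10, -25, 15, 0, 0, 0, 0, -10, -30, 15, 0, 0, 0, 0, -10, -30, 15, 0, 0, 0]}}

```text
t: 9.68
eef_pos: [473.0, -153.9, 201.8]
ee_rot: [3.136, -0.154, 0.002]
force: [0.1, 0.5, 0.1]
opening: 0.005
```

```bash
python3 m.py g.png
python3 - <<'E'
from h import *
for c in("top","side"):
    im,d=env.read_camera(c);P=cloud(c,d)
    hsv=cv2.cvtColor(im,cv2.COLOR_BGR2HSV);z=P[...,2]
    m=(cv2.inRange(hsv,(20,120,60),(35,255,255))>0)&(abs(P[...,0]-570)<50)&(abs(P[...,1]-140)<70)&(z>45)&(z<65)
    q=P[m];print(c,"pad",len(q),np.round(q.mean(0),1),"gap",np.round((np.array([579,204.3])-q.mean(0)[:2])@[.0904,.9959],1))
E
```

```text
9.68 [ 473.  -153.9  201.8] [0.1 0.5 0.1]
probe along, rel. blue -61.7 109
yellow 432 [-94.5 -64.4 -39.5] 57.8
ear tops 361 [-106.7  -18. ]
top pad 418 [572.9 141.5  58. ] gap 63.1
side pad 430 [572.  140.3  57.3] gap 64.4
```

View pics/g.png

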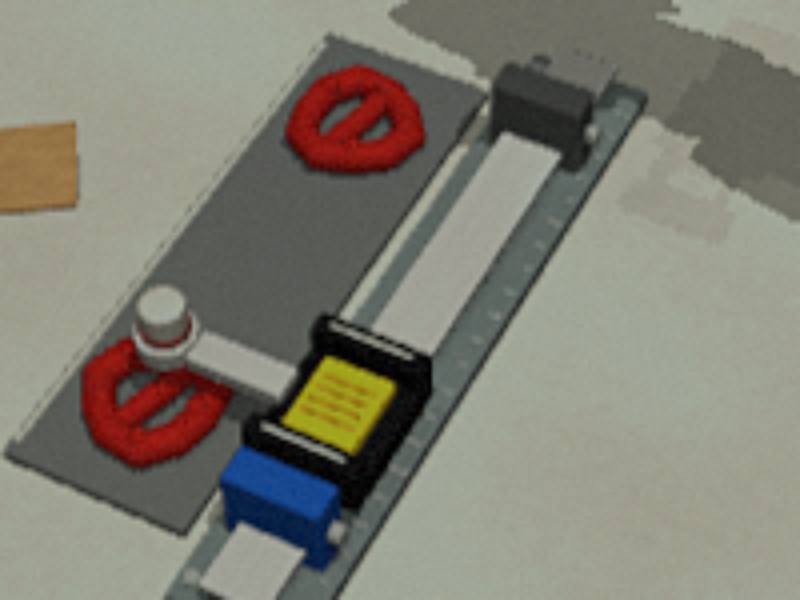

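The carriage sits at the blue stop, px (280,505). The pad, at (340,400), is back up at 58 mm, and its gap to the blue stop is about 63 mm, which is the contact distance. The sections haven't moved, and the robot is clear.

```bash
python3 -c "
from plant import env
print(env.finish_job())"
```

```text
the job is handed in; nothing more can be done
None
```

The carriage now rests against the blue stop with its brake pad back up. I pressed the pad fully down with the shut fingertips, about 26 N, and pushed the carriage about 66 mm along the rail. It stopped at the blue stop, and a further 2 mm of commanded push moved it only 0.3 mm. I then lifted straight off and backed away, and handed the job in at about 10 s of the 38 s allowed.

- **Carriage position:** the pad-to-stop distance measured 63.1 mm from the top camera and 64.4 mm from the side camera. Contact is at 63 mm, and the cameras are good to about 2 mm, so the two agree within that.
- **Pad:** its top is back at about 58 mm, the height for brake on.
- **Robot:** it was clear of everything, with the force on the tool near zero.
- **Other objects:** the two red sections on the bed look unmoved in the last picture. I did not check the third section, pen, bottle and mug again afterwards; the arm's path stayed away from them.

No check failed.

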